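# Set the straightedge on the brick panel and open the safety-capped glue pot

## Robot

A 6-joint arm with a two-finger parallel gripper is mounted at the origin on the work surface. World frame = base frame: x ahead of the robot, y to its left, z up, the work surface at z = 0. Lengths are in mm, angles in rad, forces in N, time in s.
With the tool pointing down it reaches from about 275 to 850 mm from the base axis. Payload 5.2 kg.
Tool frame: the origin (TCP) lies on the centre line of the jaws, within the pads' length; the fingertips stand 11 mm ahead of it and the grasp point (between the pads) lies 8 mm behind it (r.tips_ahead is the distance from the TCP to the fingertips, in mm); z points along the fingers, y is the direction in which the jaws open and shut (so a half turn about z gives the same grasp; the last joint's range is limited). The gripper opens to 85 mm and grips with 20 to 120 N. Pads are 22 mm wide; open, the fingers measure 114 mm over their backs; the gripper's body (76 mm by 85 mm) begins 54 mm behind the grasp point. The pads swing forward as they close: fully open they stand 13 mm farther back than shut.
Start: joints at [1.06, 0.259, 1.535, -0, 1.348, -0.203], TCP at [166.608, 524.163, 242.31] pointing down, gripper open.
Joint ranges: [-3.14, 3.14], [-0.91, 2.08], [0.19, 2.58], [-1.22, 4.36], [0.22, 2.71], [-3.12, 3.12]. Speed limits (rad/s): [2.57, 2.57, 3.14, 3.14, 3.14, 3.14].

## Interface

Orientations are given as a unit quaternion [w, x, y, z].
In Python, from plant import r gives the robot as it stands.
- The arm moves only by the shell command python3 -m crank 'ROWS' [OPENING] [FORCE]. ROWS is JSON, a list that holds one entry, the list of rows, each a list of 6 numbers: the shift along the tool's x, y, z in m, then the turn, a rotation vector about the tool's x, y, z in degrees. In form: [[[dx, dy, dz, ax, ay, az], ...]]. A call has 1 to 8 rows; each row is the pose to reach, as a shift and turn from the pose commanded when the call began, along the tool's axes at that moment; what a row does not reach only later rows make up. A row lasts 1/12 s, in which the tool goes at most 41.7 mm and 7.16 degrees, less where a joint would pass 70% of its speed; a pose out of reach is approached as far as the arm can. A call with a gripper value outside its range is refused whole. OPENING is the finger opening in m, from 0 to 0.0854, set as the call begins (- or left out, the last holds). The fingers move at their own pace and stop on an object; FORCE is the grip in N (left out, the last holds). Time passes only in rows, so rows that repeat a pose let the fingers close. It gives the time, the measured TCP pose, the force and the opening at its end, in the units of the state.
- r.read_state(): the state, without advancing time (a new reading comes with each control period).
- r.snapshot(name): name is "scene" or "top"; returns a dict with "image" (400x640x3 uint8, blue, green, red), "fovy" (degrees; the focal length in pixels is half the picture's height over the tangent of half this angle, whatever the lens; pixels are square), "cx", "cy" (the principal point, pixels), "R" (3x3) and "t" (3): a world point X has camera coordinates R X + t. Camera axes: x right, y down, z forward; pixel columns grow to the right and rows downward; lengths in mm; the calibration is good to about 2 mm. A picture is of the moment at which its call begins. There is no depth.
- r.sign_off(): hands the job in, once; it reports no verdict.
The state is a dict: "time": time; "qpos": joint angles; "joint_velocities": joint speeds; "effort": joint torques, N m; "tcp_pos": TCP position; "tool_rot": TCP orientation; "contact_force": force on the tool from outside, world axes, zero at the start; "ft_torque": the same for the moment, N m; "grip_width": finger opening in mm.
Only numpy, scipy, OpenCV 4.12 (cv2) and the standard library are available. Lean on these libraries where they do the work, as an engineer would, in place of code of your own. Each camera call takes 0.05 s, during which the arm holds its last target.

## Task

Pick up the aluminium straightedge and lay it flat on the table, flush against the panel's front edge (the one with the dark grey bricks) and roughly centred on it, and let go: it is the guide for the next row. Then open the glue pot: press its sky-blue safety cap down, twist it anticlockwise until it is free, lift it off and finish while still holding the cap upright a few centimetres straight above the pot. Leave the straightedge where you laid it and do not disturb the other things on the table.

Things in the scene. Friction and masses are not known exactly. Their poses are not given: they have to be found in the camera images.
- panel: Miniature brick panel, fixed to the table: 116 mm (its x) by 160 mm (its y), 14 mm high, upright sides. Origin: centre of its underside. The front edge, a straight course of dark grey bricks, is the face 58 mm from the origin along its -x, looking to -x (roughly towards the robot); it runs along y.
- rule: Loose aluminium straightedge, 180 mm long (x), 50 mm wide (y), 8 mm thick, 0.22 kg; a red finger ridge, 70 x 12 mm, runs along the middle of its top, ridge top 40 mm above its underside. Origin: centre of the underside. Long edges alike. Flush, its origin is 83 mm from the panel's along the panel's -x. Fingers kept 18 mm above the table open freely over the panel.
- bottle: Amber glue pot with a paper label in a round black base 92 mm across, fixed to the table so that it neither moves nor turns. Origin: centre of the underside of the base, z up; the neck's axis is z. It stands in one of two places; the jar takes the other.
- cap: Loose sky-blue push-and-turn safety cap of solid anodised metal on the pot, 100 g: ribbed skirt 54 mm across, 28 mm high, with a straight grip bar on top, 48 mm long (its x), 14 mm wide (its y), 26 mm high. Origin: centre of the skirt's underside, z up; skirt's flat top at 28 mm, bar's top at 54 mm. Shut, the origin is 96 mm above the table on the pot's axis and the bar lies along the pot's x.
- cap_bar (a point): Middle of the cap's grip bar, 41 mm above the cap's origin. How the cap works: a spring pushes it up, 3.5 N at rest, 7.5 N at 10 mm down where it stops hard. Until pressed 5.5 mm (best 7 to 10) it turns only a few degrees and cannot lift. Kept pressed, turn it anticlockwise seen from above.
- neck_top (a point): Centre of the top of the pot's neck, 108 mm up (the sprung seal in it stands up to 119 mm). Turned 60 to 85 degrees anticlockwise from shut (best 73) the cap is free and lifts straight up; a stop blocks it at about 87. The cap has about 2 mm of side play on the neck.
- jar: Bystander: loose closed round jar, terracotta red with a steel lid, 68 mm in diameter, 85 mm high, 0.3 kg. Origin: centre of its underside.
- pencil_red: Bystander: dark red pencil about 170 mm long (its x), lying loose on the table.
- pencil_black: Bystander: black pencil about 170 mm long (its x), lying loose on the table.
- glue: Bystander: small red squeeze bottle, 36 mm in diameter, 90 mm high, loose. Origin: centre of its underside.
- brick_a: Bystander: loose terracotta brick, 36 x 18 x 12 mm.
- brick_b: Bystander: loose dark grey brick, 36 x 18 x 12 mm.
Things that resemble listed ones, but are neither listed nor needed, are in the scene too. Several things look just like the rule: the one meant starts nearest to the robot's base. What is meant by the cap is not brown, and is the larger of those in its own colour.

How it is judged:
By the outcome, as a careful person would: the job done as asked, in the order asked, and still so for the second after the job is handed in, while the arm keeps its last pose, push and grip.
It also fails if it takes over 54 s, if anything falls off the work surface, if the arm or the gripper's body presses on something with over 40 N, if the wrist force passes 120 N, or if a joint passes its speed limit or range.

## Working session

There is one attempt and no reset: what is moved stays moved. The work goes in short steps, Python scripts to look and compute and a shell command to move; the robot and the scene stay as the last step left them, time stands still between calls to the robot, and variables do not carry over. Pictures are saved under pics/ and viewed, and the job is handed in when it is done.

```bash
ls; mkdir -p pics
python3 - <<'E'
from plant import r
import cv2,pickle
print(r.read_state())
for n in("scene","top"):
    s=r.snapshot(n); cv2.imwrite(f"pics/{n}0.png",s["image"]); pickle.dump(s,open(f"{n}0.pkl","wb"))
    print({k:s[k] for k in s if k!="image"})
E
```

```text
pics
{'time': 0.0, 'qpos': array([ 1.06020341e+00,  2.59327047e-01,  1.53613479e+00,  9.37784045e-06,
        1.34800546e+00, -2.02839042e-01]), 'joint_velocities': array([-0.0003986 ,  0.00097703, -0.00020601,  0.0008063 , -0.00152803,
       -0.00217851]), 'effort': array([-4.69798579e-04, -4.46032119e+01, -2.90573752e+01, -3.21668522e-04,
        1.17407649e-02, -1.71505553e-05]), 'tcp_pos': array([166.33400354, 523.68501861, 241.462522  ]), 'tool_rot': array([-3.31595608e-04,  1.53271366e-01,  9.88183692e-01, -8.76718726e-04]), 'contact_force': array([-0.23152636,  0.12691111, -0.75229965]), 'ft_torque': array([ 0.00708192,  0.02654275, -0.00676949]), 'grip_width': 85.34651452611747}
{'fovy': 54.518400004769724, 'cx': 320.99870176968534, 'cy': 197.9515638554035, 'R': array([[-0.24700799,  0.96894848, -0.0112204 ],
       [ 0.55767157,  0.13267522, -0.81938984],
       [-0.79245787, -0.20865313, -0.57312686]]), 't': array([ 186.78225893, -196.67914643, 1649.150206  ])}
{'fovy': 46.10481381769965, 'cx': 314.77634184793055, 'cy': 204.7694140892122, 'R': array([[-0.01234399, -0.9999088 ,  0.0054788 ],
       [-0.99846721,  0.01203018, -0.05402313],
       [ 0.05395229, -0.00613727, -0.99852465]]), 't': array([ -28.82960539,  540.28517419, 1730.97804991])}
```

View pics/scene0.png

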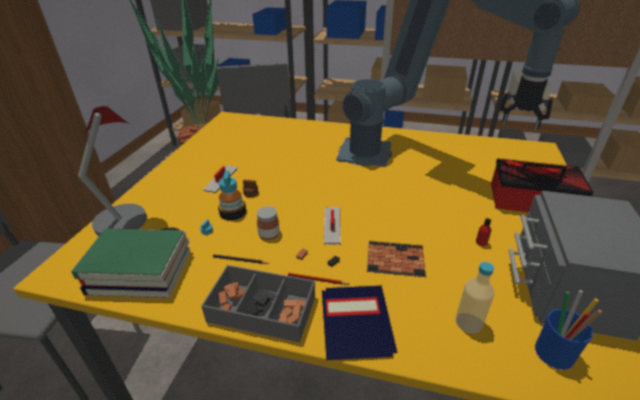

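View pics/top0.png

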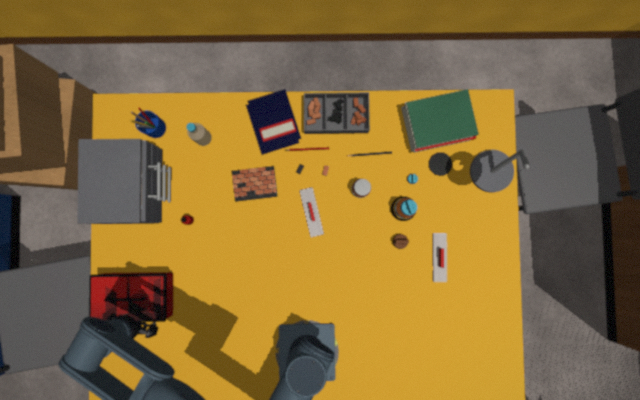

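```bash
cat > h.py <<'E'
import numpy as np, cv2, pickle
def ray(s,u,v):
    f=200/np.tan(np.radians(s["fovy"])/2)
    d=s["R"].T@np.array([(u-s["cx"])/f,(v-s["cy"])/f,1]); c=-s["R"].T@s["t"]; return c,d
def onz(s,u,v,z):
    c,d=ray(s,u,v); return c+d*(z-c[2])/d[2]
def proj(s,X):
    f=200/np.tan(np.radians(s["fovy"])/2); p=s["R"]@np.asarray(X,float)+s["t"]
    return np.array([s["cx"]+f*p[0]/p[2],s["cy"]+f*p[1]/p[2]])
def tri(s1,p1,s2,p2):
    c1,d1=ray(s1,*p1);c2,d2=ray(s2,*p2);d1/=np.linalg.norm(d1);d2/=np.linalg.norm(d2)
    k=np.linalg.lstsq(np.c_[d1,-d2],c2-c1,rcond=None)[0]
    a=c1+d1*k[0];b=c2+d2*k[1]; return (a+b)/2,np.linalg.norm(a-b)
E
python3 - <<'E'
from h import *
T=pickle.load(open("top0.pkl","rb"));S=pickle.load(open("scene0.pkl","rb"))
np.set_printoptions(precision=1,suppress=True)
print("base px",proj(T,[0,0,0]),proj(S,[0,0,0]))
for n,u,v,z in[("ruleA",312,212,8),("ruleB",440,257,8),("panel",254,183,14),("capbig",408,206,140),("capsmall",412,178,20),("browncap",400,240,20),("jar",362,187,85)]:
    p=onz(T,u,v,z); print(n,p,np.hypot(*p[:2]))
t=cv2.resize(T["image"][80:300,140:470],None,fx=2.4,fy=2.4,interpolation=cv2.INTER_CUBIC);cv2.imwrite("pics/tcrop.png",t)
t=cv2.resize(S["image"][155:275,190:450],None,fx=3,fy=3,interpolation=cv2.INTER_CUBIC);cv2.imwrite("pics/scrop.png",t)
E
```

```text
base px [306.9 351.5] [365.  151.7]
ruleA [513.4 -24.8   8. ] 514.0028003104652
ruleB [ 340.5 -497.8    8. ] 603.1493361845444
panel [623.8 189.8  14. ] 652.0423410155164
capbig [ 525.  -356.3  140. ] 634.4570124066406
capsmall [ 634.9 -398.1   20. ] 749.4406161654681
browncap [ 405.6 -348.4   20. ] 534.6583611182353
jar [ 597.7 -204.5   85. ] 631.681509846543
```

View pics/tcrop.png

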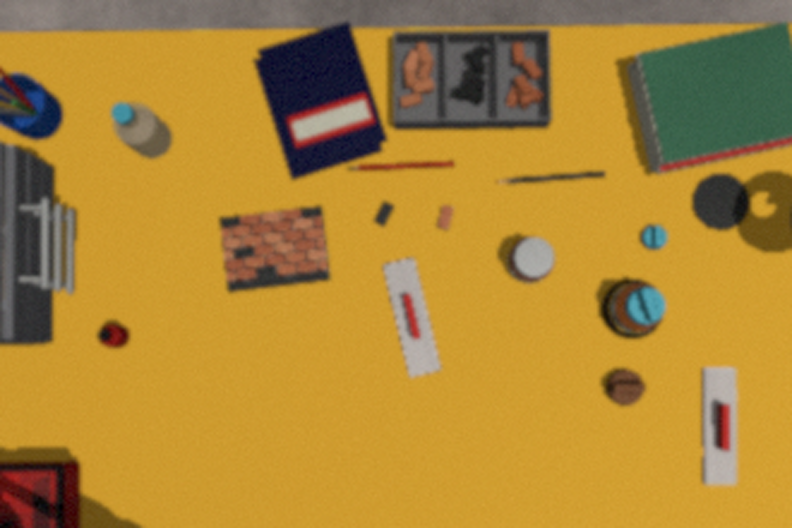

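View pics/scrop.png

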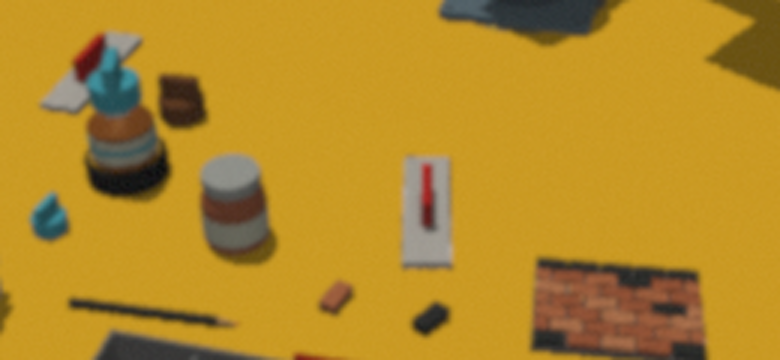

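```bash
cat > meas.py <<'E'
from h import *
np.set_printoptions(precision=2,suppress=True)
def rect(s,m,z,near):
    m=cv2.morphologyEx(m,cv2.MORPH_CLOSE,np.ones((5,5),np.uint8))
    cs,_=cv2.findContours(m,cv2.RETR_EXTERNAL,cv2.CHAIN_APPROX_NONE)
    cs=[c for c in cs if cv2.contourArea(c)>30]
    c=min(cs,key=lambda c:np.linalg.norm(c.reshape(-1,2).mean(0)-near))
    P=np.array([onz(s,u,v,z)[:2] for u,v in c.reshape(-1,2)],np.float32)
    (cx,cy),(w,h),a=cv2.minAreaRect(P)
    if w<h: w,h,a=h,w,a+90
    M=cv2.moments(P.reshape(-1,1,2))
    return np.array([cx,cy]),np.array([M["m10"],M["m01"]])/M["m00"],(w,h),(a+90)%180-90
def hsv(s): return cv2.cvtColor(s["image"],cv2.COLOR_BGR2HSV)
E
python3 - <<'E'
from meas import *
T=pickle.load(open("top0.pkl","rb"));S=pickle.load(open("scene0.pkl","rb"))
for s,nr,npan,ncap in((T,(312,212),(254,183),(408,206)),(S,(333,224),(396,258),(228,185))):
    H=hsv(s)
    white=((H[...,1]<110)&(H[...,2]>110)).astype(np.uint8)*255
    print("rule z8",rect(s,white,8,nr))
    red=(((H[...,0]<6)|(H[...,0]>172))&(H[...,1]>150)&(H[...,2]>90)).astype(np.uint8)*255
    print("ridge z40",rect(s,red,40,nr), "z24",rect(s,red,24,nr))
    yel=(H[...,0]>17)&(H[...,0]<30)&(H[...,1]>120)
    print("panel",rect(s,(~yel).astype(np.uint8)*255,14,npan))
    blue=((H[...,0]>85)&(H[...,0]<110)&(H[...,1]>90)&(H[...,2]>60)).astype(np.uint8)*255
    print("cap",rect(s,blue,124,ncap),"z150",rect(s,blue,150,ncap))
u=cv2.resize(T["image"][185:230,385:430],None,fx=12,fy=12,interpolation=cv2.INTER_CUBIC);cv2.imwrite("pics/pot.png",u)
u=cv2.resize(S["image"][160:230,195:265],None,fx=8,fy=8,interpolation=cv2.INTER_CUBIC);cv2.imwrite("pics/pots.png",u)
E
```

```text
rule z8 (array([514.37, -22.01]), array([513.78, -21.93]), (181.80551147460938, 51.94824981689453), 12.920363426208496)
ridge z40 (array([799.7 ,  93.42]), array([796.  ,  98.03]), (129.47500610351562, 15.31894302368164), -72.01240348815918) z24 (array([803.  ,  94.52]), array([799.26,  99.17]), (130.68099975585938, 15.461640357971191), -72.01238822937012)
panel (array([624.58, 189.63]), array([623.82, 189.49]), (159.63650512695312, 114.19195556640625), -84.07991552352905)
cap (array([ 522.31, -359.5 ]), array([ 522.12, -360.3 ]), (48.99241256713867, 48.841217041015625), 89.30339050292969) z150 (array([ 521.09, -354.17]), array([ 520.91, -354.96]), (48.21282196044922, 48.06387710571289), 89.3036117553711)
rule z8 (array([518.98, -25.06]), array([519.23, -25.  ]), (182.3526153564453, 50.03280258178711), 13.341015815734863)
ridge z40 (array([851.46, 101.34]), array([851.52, 101.52]), (126.34097290039062, 50.777191162109375), -72.88851547241211) z24 (array([838.35,  99.45]), array([838.42,  99.64]), (129.05030822753906, 51.86606216430664), -72.88848876953125)
panel (array([633.09, 186.61]), array([633.26, 186.56]), (156.86996459960938, 120.80731201171875), -83.89532136917114)
cap (array([ 525.  , -368.93]), array([ 534.67, -362.52]), (125.76626586914062, 47.35146713256836), 29.56294059753418) z150 (array([ 561.82, -347.01]), array([ 571.11, -340.85]), (120.82764434814453, 45.49205780029297), 29.562952041625977)
```

View pics/pot.png

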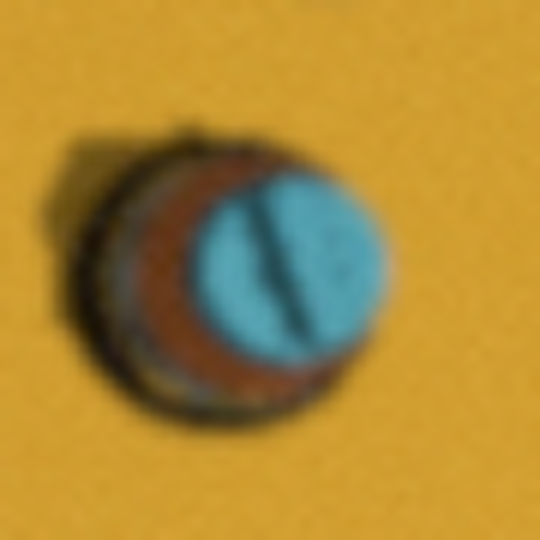

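View pics/pots.png

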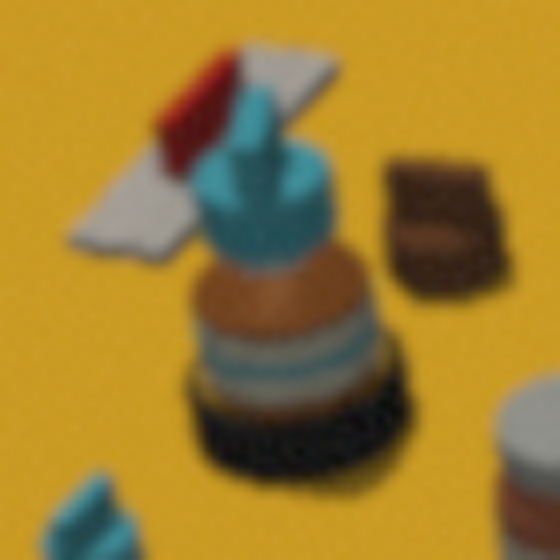

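Candidates: rule A at top px (312,212), 514 mm from the base, and rule B at (440,257), 603 mm, so I take A. For the cap, the large sky-blue one on the pot is at (408,206). The small blue one at (412,178), the brown one at (400,240) and the bottle cap at (193,127) are decoys. The crops show the chosen rule with its red ridge and the pot with its large blue cap and bar.

Run:
```python
from meas import *
from plant import r
print(r.tips_ahead)
T=pickle.load(open("top0.pkl","rb"));S=pickle.load(open("scene0.pkl","rb"))
for p in[(522,-360,124),(522,-357,110),(526,-360,110),(522,-364,110),(522,-358,96)]: print(p,proj(S,p),proj(T,p))
H=hsv(T)
# black base circle: non-yellow around pot, table-level & 20mm
sub=T["image"][180:235,380:435].astype(int)
dark=(sub.sum(2)<150)
ys,xs=np.nonzero(dark); print("dark bbox",xs.min()+380,xs.max()+380,ys.min()+180,ys.max()+180)
# bar dark line
c=T["image"][185:230,385:430]; hh=cv2.cvtColor(c,cv2.COLOR_BGR2HSV)
m=((hh[...,2]<125)&(hh[...,0]>70)&(hh[...,0]<125)); 
ys,xs=np.nonzero(m); k=(xs>17)&(xs<30)&(ys>14)&(ys<31); print(np.c_[xs[k]+385,ys[k]+185].T)
# subpixel: per row min of V
V=c[...,1].astype(float)
L=[]
for y in range(17,29):
    w=np.clip(150-V[y,18:29],0,None); 
    if w.sum()>5: L.append(((w*np.arange(18,29)).sum()/w.sum()+385,y+185))
L=np.array(L);print(L.T)
W=np.array([onz(T,u,v,137)[:2] for u,v in L]); p=np.polyfit(W[:,0],W[:,1],1);print("bar angle",np.degrees(np.arctan(p[0])),W[0],W[-1],np.polyval(p,522))
# rule ridge
for s,c in((T,(312,212)),(S,(333,224))):
    im=s["image"];a=im[c[1]-35:c[1]+35,c[0]-25:c[0]+25].astype(int)
    m=(a[...,2]>110)&(a[...,2]-a[...,1]>70)
    n,lab,st,ce=cv2.connectedComponentsWithStats(m.astype(np.uint8))
    for i in range(1,n): 
        if st[i,4]>8: q=ce[i]+[c[0]-25,c[1]-35];print("red",q,st[i,4],onz(s,*q,40),onz(s,*q,26))
```

```text
11.0
(522, -360, 124) [229.44 180.75] [408.16 207.08]
(522, -357, 110) [230.94 184.54] [406.49 207.29]
(526, -360, 110) [229.54 185.09] [407.32 206.14]
(522, -364, 110) [228.93 184.27] [408.48 207.26]
(522, -358, 96) [231.28 188.14] [405.98 207.48]
dark bbox 391 402 197 219
[[406 407 404 405 406 407 403 405 406 407 405 406 407 406 407 406 407 408
  407 408 407 408 407 408 409 408 409 408 409 409 410 403 409 410 404 410
  405 406 411 412 408 409]
 [200 200 201 201 201 201 202 202 202 202 203 203 203 204 204 205 205 205
  206 206 207 207 208 208 208 209 209 210 210 211 211 212 212 212 213 213
  214 214 214 214 215 215]]
[[405.15 405.73 406.26 406.96 407.27 407.5  407.73 408.2  408.44 408.22
  407.32 407.07]
 [202.   203.   204.   205.   206.   207.   208.   209.   210.   211.
  212.   213.  ]]
bar angle 10.498229433990621 [ 539.11 -347.31] [ 500.97 -353.08] -353.44531583080925
red [311.1  211.48] 48 [514.11 -21.53  40.  ] [514.67 -21.5   26.  ]
red [331.97 216.33] 39 [520.65 -24.02  40.  ] [502.97 -28.02  26.  ]
```

```bash
cat > go.py <<'E'
import sys,numpy as np
from scipy.spatial.transform import Rotation as R
from plant import r
def rows(x,y,z,th):
    st=r.read_state();q=st["tool_rot"];A=R.from_quat([q[1],q[2],q[3],q[0]])
    t=np.radians(th);B=R.from_matrix(np.array([[-np.sin(t),np.cos(t),0],[np.cos(t),np.sin(t),0],[0,0,-1]]).T)
    B=R.from_matrix(np.c_[[-np.sin(t),np.cos(t),0],[np.cos(t),np.sin(t),0],[0,0,-1]])
    d=A.inv().apply(np.array([x,y,z])-st["tcp_pos"])/1000;v=np.degrees((A.inv()*B).as_rotvec())
    yy=A.apply([0,1,0])
    print("t",round(st["time"],2),"tcp",st["tcp_pos"].round(1),"th",np.degrees(np.arctan2(yy[1],yy[0])).round(1),"F",st["contact_force"].round(1),"w",round(st["grip_width"],1))
    print("row",d.round(4).tolist(),v.round(1).tolist(),"n>=",int(np.ceil(max(np.linalg.norm(d)*1000/41.7,np.linalg.norm(v)/7.16))))
if __name__=="__main__": rows(*map(float,sys.argv[1:5]))
E
python3 go.py 515.5 -22.5 130 103
```

```text
t 0.1 tcp [166.4 523.7 241.5] th 72.4 F [-0.4  0.  -0.6] w 85.3
row [-0.4982, -0.4146, 0.1121] [-0.1, -0.0, -30.6] n>= 16
```

```bash
python3 -m crank '[[[-0.498,-0.415,0.112,-0.1,0,-30.6],[-0.498,-0.415,0.112,-0.1,0,-30.6],[-0.498,-0.415,0.112,-0.1,0,-30.6],[-0.498,-0.415,0.112,-0.1,0,-30.6],[-0.498,-0.415,0.112,-0.1,0,-30.6],[-0.498,-0.415,0.112,-0.1,0,-30.6],[-0.498,-0.415,0.112,-0.1,0,-30.6],[-0.498,-0.415,0.112,-0.1,0,-30.6]]]'; python3 go.py 515.5 -22.5 130 103
```

```text
time: 0.77
tcp_pos: [335.5, 259.2, 188.0]
tool_rot: [0.0, -0.113, 0.994, 0.001]
contact_force: [1.4, 1.2, -0.8]
grip_width: 85.5
t 0.77 tcp [335.5 259.2 188. ] th 103.0 F [ 1.4  1.2 -0.8] w 85.5
row [-0.112, -0.3151, 0.0575] [0.1, 0.0, -0.0] n>= 9
```

```bash
python3 -m crank '[[[-0.11,-0.31,0.052,0,0,0],[-0.11,-0.31,0.052,0,0,0],[-0.11,-0.31,0.052,0,0,0],[-0.11,-0.31,0.052,0,0,0],[-0.11,-0.31,0.052,0,0,0],[-0.11,-0.31,0.052,0,0,0],[-0.11,-0.31,0.052,0,0,0],[-0.11,-0.31,0.052,0,0,0]]]'; python3 -m crank '[[[0,0,0,0,0,0],[0,0,0,0,0,0]]]';  python3 go.py 515.5 -22.5 130 103
python3 - <<'E'
from plant import r
import cv2,pickle
for n in("scene","top"):
    s=r.snapshot(n); pickle.dump(s,open(f"{n}1.pkl","wb"));cv2.imwrite(f"pics/{n}1.png",s["image"])
E
```

```text
time: 1.43
tcp_pos: [512.4, -18.4, 135.3]
tool_rot: [-0.0, -0.113, 0.994, 0.001]
contact_force: [0.4, 0.3, -0.6]
grip_width: 85.6
time: 1.6
tcp_pos: [512.3, -18.3, 134.9]
tool_rot: [-0.001, -0.111, 0.994, 0.001]
contact_force: [-0.9, 0.3, -0.8]
grip_width: 85.3
t 1.6 tcp [512.3 -18.3 134.9] th 102.7 F [-0.9  0.3 -0.8] w 85.3
row [-0.0022, -0.0048, 0.0049] [0.1, -0.1, -0.3] n>= 1
```

View pics/scene1.png

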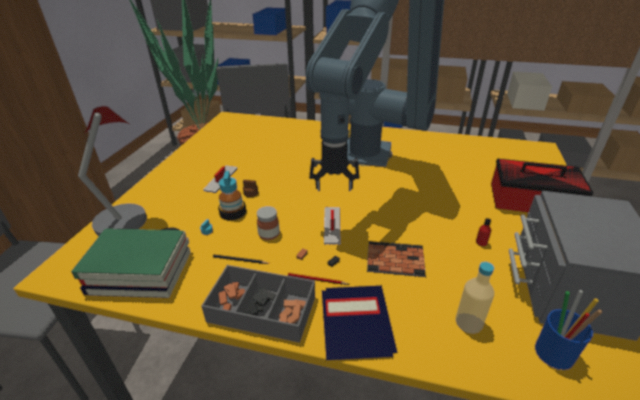

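```bash
python3 -m crank '[[[-0.002,-0.005,0.030,0,0,0],[-0.002,-0.005,0.060,0,0,0],[-0.002,-0.005,0.085,0,0,0],[-0.002,-0.005,0.1,0,0,0],[-0.002,-0.005,0.105,0,0,0],[-0.002,-0.005,0.105,0,0,0]]]' ; python3 -m crank '[[[0,0,0,0,0,0],[0,0,0,0,0,0],[0,0,0,0,0,0],[0,0,0,0,0,0],[0,0,0,0,0,0],[0,0,0,0,0,0],[0,0,0,0,0,0],[0,0,0,0,0,0]]]' 0 80; python3 go.py 515.5 -22.5 30 103
```

```text
time: 2.2
tcp_pos: [513.5, -19.0, 30.1]
tool_rot: [-0.001, -0.114, 0.993, 0.001]
contact_force: [-0.4, 0.3, -0.7]
grip_width: 85.1
time: 2.87
tcp_pos: [515.5, -20.9, 31.7]
tool_rot: [0.001, -0.113, 0.994, 0.001]
contact_force: [-1.2, -0.8, 5.5]
grip_width: 10.2
t 2.87 tcp [515.5 -20.9  31.7] th 103.0 F [-1.2 -0.8  5.5] w 10.2
row [0.0004, -0.0015, 0.0017] [0.1, 0.1, -0.0] n>= 1
```

```bash
python3 -m crank '[[[0,0,-0.02,0,0,0],[0,0,-0.05,0,0,0],[0,0,-0.07,0,0,0],[0,0,-0.07,0,0,0],[0,0,-0.07,0,0,0]]]'
python3 - <<'E'
from plant import r
from meas import *
for n in("scene","top"):
    s=r.snapshot(n); pickle.dump(s,open(f"{n}2.pkl","wb"))
    if n=="scene":cv2.imwrite("pics/s2.png",cv2.resize(s["image"][130:290,250:450],None,fx=3.5,fy=3.5,interpolation=2))
    else:
        cv2.imwrite("pics/t2.png",cv2.resize(s["image"][140:260,210:350],None,fx=4.5,fy=4.5,interpolation=2))
# front edge line of panel in top view, subpixel: gradient between dark and yellow
T=pickle.load(open("top0.pkl","rb"));H=hsv(T)
yel=((H[...,0]>17)&(H[...,0]<30)&(H[...,1]>120)).astype(np.uint8)
R=T["image"][...,2].astype(float)
L=[]
for u in range(238,275):
    col=R[185:212,u]; k=len(col)-1
    while k>0 and col[k]>120:k-=1
    f=k+(120-col[k])/(col[k+1]-col[k]); L.append(onz(T,u,185+f,14)[:2])
L=np.array(L);p=np.polyfit(L[:,1],L[:,0],1);print("front edge dir yaw",np.degrees(np.arctan(-p[0])),"x at y=181:",np.polyval(p,181), "resid",(L[:,0]-np.polyval(p,L[:,1])).std())
E
python3 go.py 534 178.5 100 6
```

```text
time: 3.28
tcp_pos: [515.6, -20.9, 101.7]
tool_rot: [0.001, -0.113, 0.994, 0.0]
contact_force: [-0.8, 0.8, -2.0]
grip_width: 10.5
front edge dir yaw 6.162787255669474 x at y=181: 566.2555914729628 resid 0.30355336769296115
t 3.38 tcp [514.  -20.5  99.8] th 103.0 F [-0.7  1.1 -2.1] w 10.2
row [-0.0641, 0.1895, 0.0002] [0.0, -0.2, 97.0] n>= 14
```

View pics/s2.png

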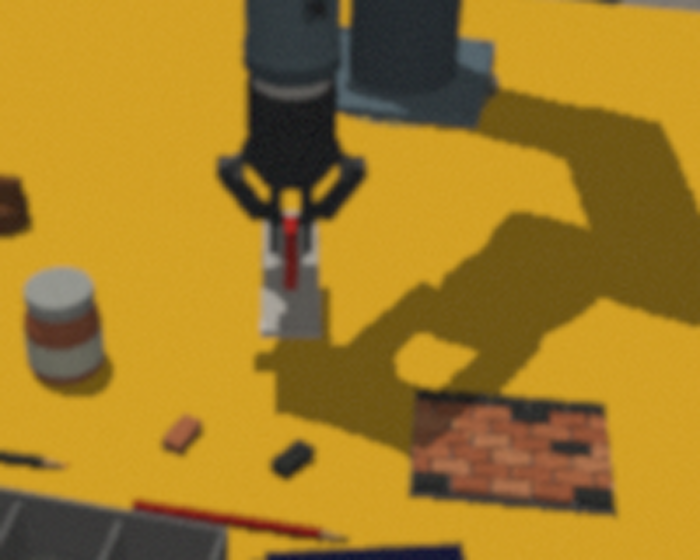

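View pics/t2.png

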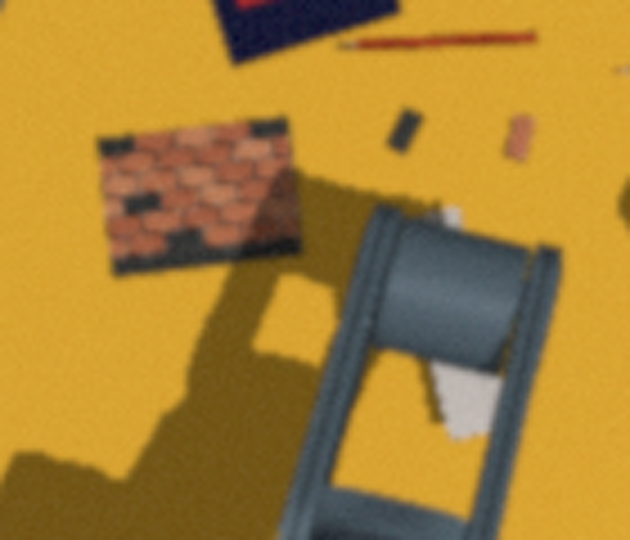

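```bash
python3 -m crank '[[[-0.06,0.186,0,0,0,97],[-0.06,0.186,0,0,0,97],[-0.06,0.186,0,0,0,97],[-0.06,0.186,0,0,0,97],[-0.06,0.186,0,0,0,97],[-0.06,0.186,0,0,0,97],[-0.06,0.186,0,0,0,97],[-0.06,0.186,0,0,0,97]]]' ; python3 -m crank '[[[0,0,0,0,0,39.7],[0,0,0,0,0,39.7],[0,0,0,0,0,39.7],[0,0,0,0,0,39.7],[0,0,0,0,0,39.7],[0,0,0,0,0,39.7],[0,0,0,0,0,39.7]]]'; python3 go.py 530 179.5 90 6.2
python3 - <<'E'
from plant import r
from meas import *
for n in("scene",):
    s=r.snapshot(n); pickle.dump(s,open(f"{n}3.pkl","wb"))
    cv2.imwrite("pics/s3.png",cv2.resize(s["image"][130:290,300:500],None,fx=3.5,fy=3.5,interpolation=2))
E
```

```text
time: 4.05
tcp_pos: [530.2, 175.3, 99.0]
tool_rot: [-0.002, 0.348, 0.937, -0.0]
contact_force: [0.1, 0.1, -1.3]
grip_width: 9.9
time: 4.63
tcp_pos: [530.5, 173.8, 99.2]
tool_rot: [-0.002, 0.645, 0.764, -0.001]
contact_force: [0.2, 0.9, -2.2]
grip_width: 10.0
t 4.63 tcp [530.5 173.8  99.2] th 9.6 F [ 0.2  0.9 -2.2] w 10.0
row [0.0057, 0.0005, 0.0092] [-0.2, -0.1, 3.4] n>= 1
```

View pics/s3.png

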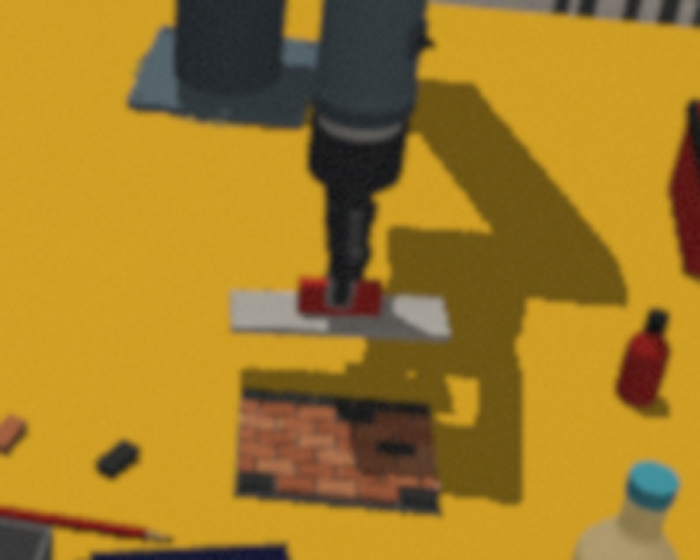

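```bash
python3 -m crank '[[[0.0057,0.0005,0.03,0,0,3.4],[0.0057,0.0005,0.05,0,0,3.4],[0.0057,0.0005,0.06,0,0,3.4],[0.0057,0.0005,0.063,0,0,3.4],[0.0057,0.0005,0.063,0,0,3.4]]]';python3 -m crank '[[[0,0,0.001,0,0,0],[0,0,0.002,0,0,0],[0,0,0.003,0,0,0],[0,0,0.003,0,0,0]]]';  python3 go.py 530 179.5 31 6.2
```

```text
time: 5.1
tcp_pos: [530.5, 179.6, 37.1]
tool_rot: [-0.001, 0.666, 0.746, -0.0]
contact_force: [0.1, -0.4, -1.9]
grip_width: 10.3
time: 5.43
tcp_pos: [531.8, 179.8, 36.0]
tool_rot: [-0.0, 0.667, 0.745, 0.001]
contact_force: [-0.1, -0.0, -2.7]
grip_width: 10.4
t 5.43 tcp [531.8 179.8  36. ] th 6.4 F [-0.1 -0.  -2.7] w 10.4
row [-0.0001, -0.0018, 0.005] [0.1, -0.1, 0.2] n>= 1
```

```bash
python3 -m crank '[[[0,0,0.001,0,0,0],[0,0,0.002,0,0,0],[0,0,0.003,0,0,0],[0,0,0.003,0,0,0]]]';python3 -m crank '[[[0,0,0.001,0,0,0],[0,0,0.001,0,0,0]]]';python3 -m crank '[[[0,0,0.001,0,0,0],[0,0,0.001,0,0,0]]]';  python3 go.py 530 179.5 31 6.2
```

```text
time: 5.77
tcp_pos: [531.2, 179.8, 32.1]
tool_rot: [-0.001, 0.667, 0.745, 0.001]
contact_force: [0.6, -0.0, -2.6]
grip_width: 10.3
time: 5.93
tcp_pos: [531.3, 179.9, 31.8]
tool_rot: [-0.001, 0.667, 0.745, 0.001]
contact_force: [-1.5, 0.4, 2.9]
grip_width: 10.2
time: 6.1
tcp_pos: [531.3, 179.8, 31.7]
tool_rot: [-0.0, 0.667, 0.745, 0.001]
contact_force: [-4.3, -1.1, 12.0]
grip_width: 9.9
t 6.1 tcp [531.3 179.8  31.7] th 6.4 F [-4.3 -1.1 12. ] w 9.9
row [-0.0002, -0.0013, 0.0007] [0.0, -0.1, 0.2] n>= 1
```

```bash
python3 -m crank '[[[0,0.0,-0.001,0,0,0.2],[0,0.001,-0.001,0,0,0.2],[0,0.002,-0.001,0,0,0.2],[0,0.003,-0.001,0,0,0.2],[0,0.004,-0.001,0,0,0.2],[0,0.005,-0.001,0,0,0.2],[0,0.006,-0.001,0,0,0.2],[0,0.007,-0.001,0,0,0.2]]]'; python3 -m crank '[[[0,0.001,0,0,0,0],[0,0.001,0,0,0,0]]]'; python3 -m crank '[[[0,0.001,0,0,0,0],[0,0.001,0,0,0,0]]]';  python3 go.py 530 179.5 31 6.2
```

```text
time: 6.77
tcp_pos: [536.3, 180.5, 31.8]
tool_rot: [-0.002, 0.668, 0.744, -0.001]
contact_force: [-9.4, 0.1, 11.5]
grip_width: 10.0
time: 6.93
tcp_pos: [537.6, 180.7, 31.8]
tool_rot: [-0.002, 0.668, 0.744, -0.001]
contact_force: [-6.9, -0.5, 12.4]
grip_width: 10.0
time: 7.1
tcp_pos: [538.1, 180.7, 31.8]
tool_rot: [-0.002, 0.668, 0.744, -0.001]
contact_force: [-9.1, 0.3, 12.1]
grip_width: 10.4
t 7.1 tcp [538.1 180.7  31.8] th 6.2 F [-9.1  0.3 12.1] w 10.4
row [-0.0004, -0.0082, 0.0008] [-0.2, -0.1, -0.0] n>= 1
```

```bash
python3 -m crank '[[[0,0.0,-0.001,0,0,0],[0,0.001,-0.001,0,0,0],[0,0.001,-0.001,0,0,0]]]'; python3 -m crank '[[[0,0.001,0,0,0,0],[0,0.001,0,0,0,0]]]'; python3 -m crank '[[[0,0.001,0,0,0,0],[0,0.001,0,0,0,0]]]';  python3 -m crank '[[[0,0.001,0,0,0,0],[0,0.001,0,0,0,0]]]'; python3 go.py 530 179.5 31 6.2
```

```text
time: 7.35
tcp_pos: [541.1, 181.0, 31.9]
tool_rot: [-0.001, 0.668, 0.744, 0.0]
contact_force: [-2.0, 0.9, 0.4]
grip_width: 10.3
time: 7.52
tcp_pos: [541.1, 181.0, 31.8]
tool_rot: [-0.002, 0.668, 0.744, -0.0]
contact_force: [-4.9, -0.6, 2.2]
grip_width: 9.8
time: 7.68
tcp_pos: [541.2, 181.0, 31.8]
tool_rot: [-0.002, 0.668, 0.744, -0.001]
contact_force: [-7.3, -1.5, 5.5]
grip_width: 10.3
time: 7.85
tcp_pos: [541.2, 181.0, 31.9]
tool_rot: [-0.003, 0.668, 0.744, -0.002]
contact_force: [-9.9, -0.4, 7.9]
grip_width: 10.2
t 7.85 tcp [541.2 181.   31.9] th 6.2 F [-9.9 -0.4  7.9] w 10.2
row [-0.0003, -0.0113, 0.001] [-0.4, -0.1, -0.0] n>= 1
```

```bash
python3 -m crank '[[[0,0.001,0,0,0,0],[0,0.002,0,0,0,0],[0,0.003,0,0,0,0]]]'; python3 -m crank '[[[0,-0.003,-0.0005,0,0,0],[0,-0.004,-0.001,0,0,0],[0,-0.004,-0.001,0,0,0]]]'; python3 -m crank '[[[0,0,0,0,0,0],[0,0,0,0,0,0],[0,0,0,0,0,0],[0,0,0,0,0,0],[0,0,0,0,0,0],[0,0,0,0,0,0]]]' 0.0854; python3 go.py 541.2 181 130 6.2
```

```text
time: 8.1
tcp_pos: [541.4, 181.0, 32.0]
tool_rot: [-0.004, 0.668, 0.744, -0.004]
contact_force: [-20.9, -3.0, 19.7]
grip_width: 10.3
time: 8.35
tcp_pos: [541.3, 181.0, 32.4]
tool_rot: [-0.002, 0.668, 0.744, -0.001]
contact_force: [-6.6, -0.7, -0.6]
grip_width: 10.0
time: 8.85
tcp_pos: [543.8, 181.2, 33.5]
tool_rot: [-0.0, 0.668, 0.744, 0.001]
contact_force: [0.4, 0.1, -0.5]
grip_width: 81.7
t 8.85 tcp [543.8 181.2  33.5] th 6.1 F [ 0.4  0.1 -0.5] w 81.7
row [0.0003, -0.0024, -0.0965] [0.1, -0.1, -0.1] n>= 3
```

```bash
python3 -m crank '[[[0,0,-0.03,0,0,0],[0,0,-0.07,0,0,0],[0,0,-0.11,0,0,0],[0,0,-0.15,0,0,0],[0,0,-0.19,0,0,0],[0,0,-0.22,0,0,0],[0,0,-0.22,0,0,0]]]'; python3 go.py 523 -150 260 -73
```

```text
time: 9.43
tcp_pos: [546.7, 181.3, 261.4]
tool_rot: [0.004, 0.668, 0.744, 0.006]
contact_force: [1.4, -0.5, 0.4]
grip_width: 85.3
t 9.43 tcp [546.7 181.3 261.4] th 6.2 F [ 1.4 -0.5  0.4] w 85.3
row [-0.3269, -0.0591, -0.0001] [0.6, -0.7, 79.2] n>= 12
```

```bash
python3 -m crank '[[[-0.327,-0.059,0,0.6,-0.7,79],[-0.327,-0.059,0,0.6,-0.7,79],[-0.327,-0.059,0,0.6,-0.7,79],[-0.327,-0.059,0,0.6,-0.7,79],[-0.327,-0.059,0,0.6,-0.7,79],[-0.327,-0.059,0,0.6,-0.7,79],[-0.327,-0.059,0,0.6,-0.7,79],[-0.327,-0.059,0,0.6,-0.7,79]]]'; python3 -m crank '[[[0,0,0,0,0,0],[0,0,0,0,0,0]]]'; python3 go.py 523 -200 260 -73
python3 - <<'E'
from plant import r
from meas import *
for n in("scene","top"):
    s=r.snapshot(n); pickle.dump(s,open(f"{n}4.pkl","wb"));cv2.imwrite(f"pics/{n}4.png",s["image"])
    H=hsv(s)
    white=((H[...,1]<110)&(H[...,2]>110)).astype(np.uint8)*255
    pt=proj(s,[541.5,181,8])
    print("rule z8",rect(s,white,8,pt))
    a=(220,160) if n=="top" else (340,205)
    cv2.imwrite(f"pics/{n}4c.png",cv2.resize(s["image"][a[1]:a[1]+80,a[0]:a[0]+110],None,fx=6.5,fy=6.5,interpolation=2))
E
```

```text
time: 10.1
tcp_pos: [518.9, -152.7, 252.4]
tool_rot: [-0.0, 0.944, 0.33, -0.005]
contact_force: [0.8, -0.4, 0.7]
grip_width: 85.6
time: 10.27
tcp_pos: [519.1, -153.0, 252.0]
tool_rot: [-0.0, 0.944, 0.331, -0.005]
contact_force: [-0.2, 0.8, -0.7]
grip_width: 85.8
t 10.27 tcp [ 519.1 -153.   252. ] th -51.4 F [-0.2  0.8 -0.7] w 85.8
row [-0.0264, 0.0391, -0.0079] [-0.1, 0.6, 21.6] n>= 4
rule z8 (array([543.96, 180.18]), array([542.34, 187.18]), (179.20556640625, 56.91736602783203), -85.53777313232422)
rule z8 (array([547.97, 183.89]), array([541.34, 186.66]), (182.12612915039062, 67.52721405029297), -83.74386358261108)
```

View pics/top4c.png

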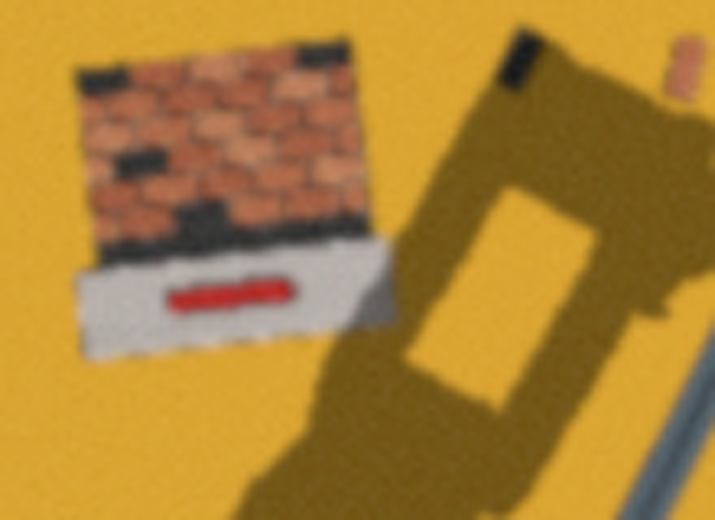

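View pics/scene4c.png

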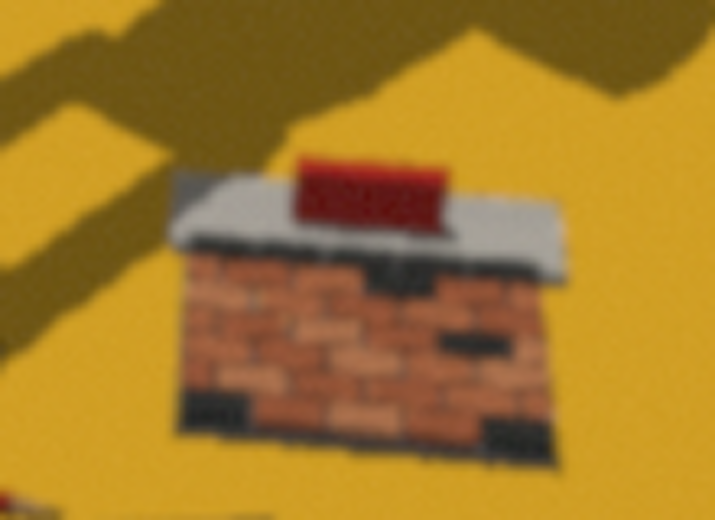

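View pics/scene4.png

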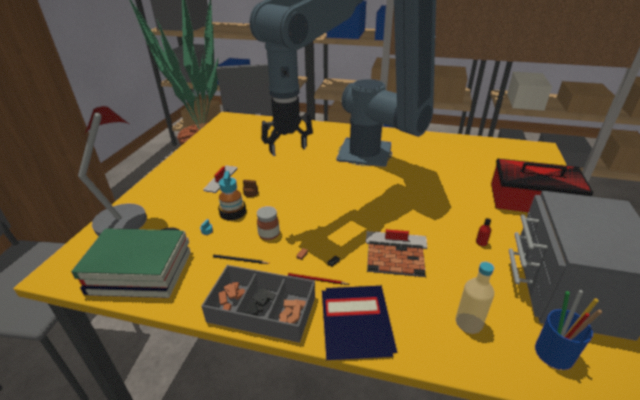

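The rule at top px (256,207) lies flush and parallel on the grey front course. It overhangs by 19 and 26 crop px at the two ends, so it is about 2 mm off centre. Next I refine the pot axis and the bar angle.

Run:
```python
from meas import *
T=pickle.load(open("top4.pkl","rb"));S=pickle.load(open("scene4.pkl","rb"))
K=12
c=cv2.resize(T["image"][185:230,385:430],None,fx=K,fy=K,interpolation=cv2.INTER_CUBIC)
d=cv2.resize(S["image"][168:200,208:248],None,fx=14,fy=14,interpolation=cv2.INTER_CUBIC)
def dr(im,s,o,k,X,col):
    q=[(proj(s,x)-o+0.5)*k for x in X]
    for a,b in zip(q,q[1:]): cv2.line(im,tuple(int(v) for v in a),tuple(int(v) for v in b),col,1)
A=np.array([522.5,-360.5])
for an,col in((10,(0,0,255)),(18,(0,255,0)),(26,(255,0,255))):
    e=np.array([np.cos(np.radians(an)),np.sin(np.radians(an))]);n=np.array([-e[1],e[0]])
    X=[[*(A+24*e+7*n),150],[*(A-24*e+7*n),150],[*(A-24*e-7*n),150],[*(A+24*e-7*n),150],[*(A+24*e+7*n),150]]
    dr(c,T,(385,185),K,X,col);dr(d,S,(208,168),14,X,col)
C=[[A[0]+27*np.cos(t),A[1]+27*np.sin(t),124] for t in np.linspace(0,6.3,60)]
dr(c,T,(385,185),K,C,(0,0,0));dr(d,S,(208,168),14,C,(0,0,0))
cv2.imwrite("pics/c4.png",c);cv2.imwrite("pics/d4.png",d)
```

```text
(no output)
```

View pics/c4.png

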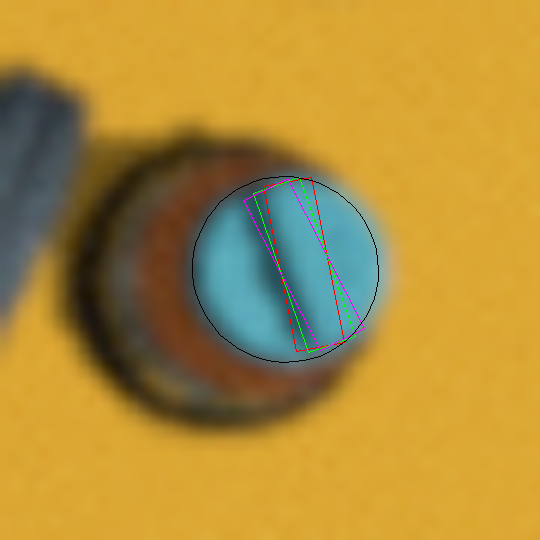

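View pics/d4.png

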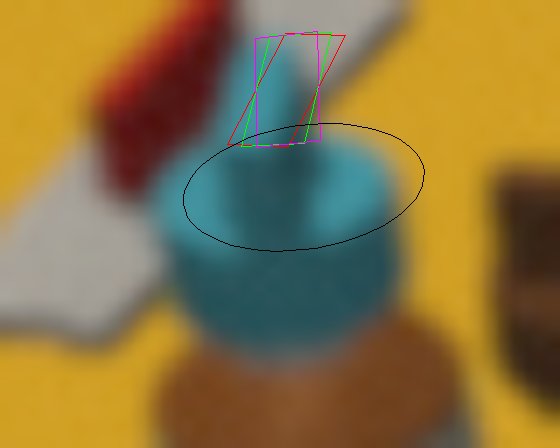

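```bash
python3 go.py 522.5 -361 215 -74
```

```text
t 10.37 tcp [ 519.4 -150.3  252.2] th -51.1 F [-1.1  0.1 -0.4] w 85.3
row [-0.1295, 0.1662, 0.0377] [-0.2, 0.6, 22.9] n>= 6
```

```bash
python3 -m crank '[[[-0.1295,0.166,0.037,-0.2,0.6,22.9],[-0.1295,0.166,0.037,-0.2,0.6,22.9],[-0.1295,0.166,0.037,-0.2,0.6,22.9],[-0.1295,0.166,0.037,-0.2,0.6,22.9],[-0.1295,0.166,0.037,-0.2,0.6,22.9],[-0.1295,0.166,0.037,-0.2,0.6,22.9],[-0.1295,0.166,0.037,-0.2,0.6,22.9],[-0.1295,0.166,0.037,-0.2,0.6,22.9]]]';python3 -m crank '[[[0,0,0,0,0,0],[0,0,0,0,0,0]]]';  python3 go.py 522.5 -361 215 -74
python3 - <<'E'
from plant import r
from meas import *
st=r.read_state();p=st["tcp_pos"]
for n in("scene","top"):
    s=r.snapshot(n); pickle.dump(s,open(f"{n}5.pkl","wb"))
    q=proj(s,p);print(n,q)
    a=(int(q[0])-30,int(q[1])-25)
    im=cv2.resize(s["image"][a[1]:a[1]+60,a[0]:a[0]+60],None,fx=10,fy=10,interpolation=2)
    for z in(0,-11): 
        k=(proj(s,p+[0,0,z])-a+.5)*10; cv2.drawMarker(im,tuple(int(v) for v in k),(0,255,255),0,20,1)
    cv2.imwrite(f"pics/{n}5.png",im)
E
```

```text
time: 11.03
tcp_pos: [523.0, -359.5, 215.9]
tool_rot: [-0.0, 0.99, 0.14, 0.0]
contact_force: [-0.6, 1.0, -0.6]
grip_width: 85.5
time: 11.2
tcp_pos: [523.3, -359.0, 217.1]
tool_rot: [0.001, 0.99, 0.14, 0.001]
contact_force: [-0.4, -0.6, 0.6]
grip_width: 85.2
t 11.2 tcp [ 523.3 -359.   217.1] th -73.9 F [-0.4 -0.6  0.6] w 85.2
row [-0.0013, 0.0017, 0.0021] [0.1, -0.1, 0.1] n>= 1
scene [225.09 155.23]
top [413.63 205.31]
```

View pics/scene5.png

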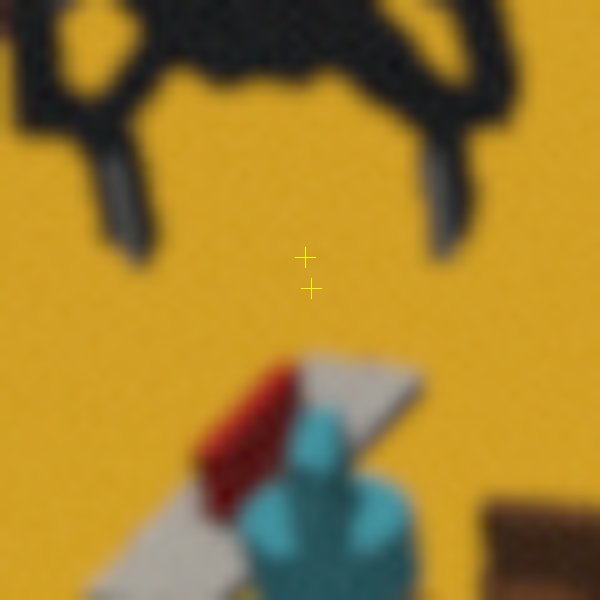

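View pics/top5.png

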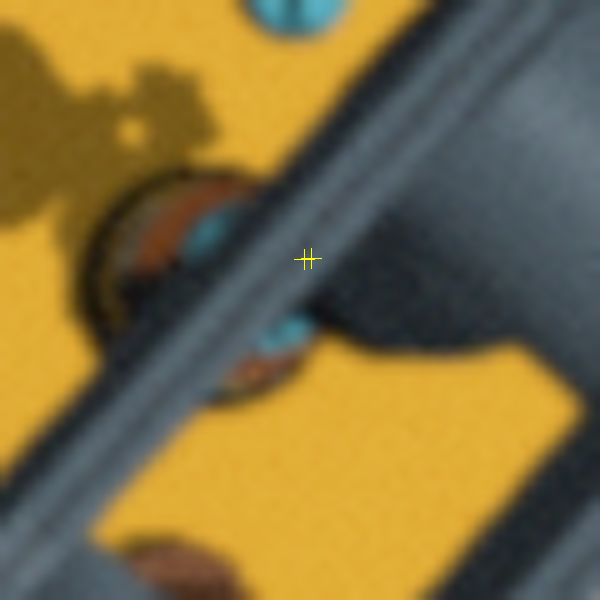

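```bash
python3 go.py 523 -361.5 138 -73; python3 -m crank '[[[-0.002,0.002,0.03,0,0,-0.9],[-0.002,0.002,0.055,0,0,-0.9],[-0.002,0.002,0.07,0,0,-0.9],[-0.002,0.002,0.078,0,0,-0.9],[-0.002,0.002,0.078,0,0,-0.9],[-0.002,0.002,0.078,0,0,-0.9]]]';  python3 go.py 523 -361.5 137.5 -73
python3 - <<'E'
from plant import r
from meas import *
s=r.snapshot("scene"); a=(195,130)
cv2.imwrite("pics/s6.png",cv2.resize(s["image"][a[1]:a[1]+75,a[0]:a[0]+70],None,fx=8,fy=8,interpolation=2))
E
```

```text
t 11.3 tcp [ 523.1 -359.6  217.2] th -73.9 F [-0.7  0.2 -0.7] w 85.6
row [-0.0007, 0.0016, 0.0792] [0.1, -0.1, -0.9] n>= 2
time: 11.8
tcp_pos: [521.6, -363.7, 139.0]
tool_rot: [0.001, 0.989, 0.147, 0.001]
contact_force: [0.5, -0.5, 0.4]
grip_width: 85.6
t 11.8 tcp [ 521.6 -363.7  139. ] th -73.1 F [ 0.5 -0.5  0.4] w 85.6
row [0.002, -0.0017, 0.0015] [0.1, -0.0, -0.1] n>= 1
```

View pics/s6.png

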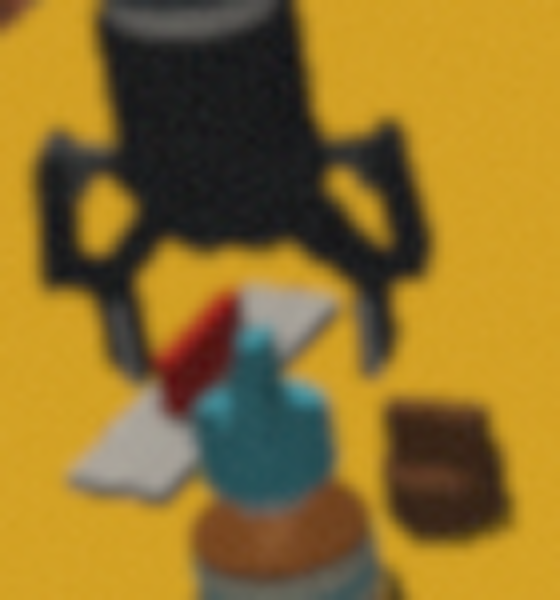

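```bash
python3 -m crank '[[[0.001,-0.002,0.001,0,0,0],[0.001,-0.002,0.001,0,0,0],[0.001,-0.002,0.001,0,0,0]]]';  python3 go.py 523 -361.5 137.5 -73;python3 -m crank '[[[0,0,0,0,0,0],[0,0,0,0,0,0],[0,0,0,0,0,0],[0,0,0,0,0,0],[0,0,0,0,0,0],[0,0,0,0,0,0],[0,0,0,0,0,0]]]' 0 100;  python3 go.py 523 -361.5 137.5 -73
```

```text
time: 12.1
tcp_pos: [522.0, -361.8, 138.4]
tool_rot: [0.002, 0.989, 0.147, 0.001]
contact_force: [-0.6, 0.0, 0.4]
grip_width: 85.2
t 12.1 tcp [ 522.  -361.8  138.4] th -73.1 F [-0.6  0.   0.4] w 85.2
row [0.0011, -0.0, 0.0009] [0.2, -0.1, -0.1] n>= 1
time: 12.68
tcp_pos: [521.9, -362.9, 137.8]
tool_rot: [0.002, 0.989, 0.147, 0.001]
contact_force: [1.1, -2.8, -0.2]
grip_width: 12.0
t 12.68 tcp [ 521.9 -362.9  137.8] th -73.1 F [ 1.1 -2.8 -0.2] w 12.0
row [0.0014, -0.001, 0.0003] [0.2, -0.0, -0.1] n>= 1
```

```bash
python3 -m crank '[[[0,0.001,0.002,0,0,0],[0,0.001,0.004,0,0,0],[0,0.001,0.006,0,0,0],[0,0.001,0.008,0,0,0],[0,0.001,0.009,0,0,0],[0,0.001,0.009,0,0,0],[0,0.001,0.009,0,0,0]]]';  python3 go.py 522.5 -362 129 -73; python3 -c "
from plant import r;print(r.read_state()['ft_torque'])"
```

```text
time: 13.27
tcp_pos: [522.1, -363.1, 129.0]
tool_rot: [0.001, 0.989, 0.147, 0.001]
contact_force: [-1.6, -1.9, 5.5]
grip_width: 12.2
t 13.27 tcp [ 522.1 -363.1  129. ] th -73.1 F [-1.6 -1.9  5.5] w 12.2
row [0.0007, -0.0009, -0.0001] [0.2, -0.0, -0.1] n>= 1
[-0.24972011  0.17412487  0.04480833]
```

```bash
python3 -m crank '[[[0,0,0.0003,0,0,-4],[0,0,0.0003,0,0,-8],[0,0,0.0003,0,0,-12],[0,0,0.0003,0,0,-16],[0,0,0.0003,0,0,-20],[0,0,0.0003,0,0,-20]]]';  python3 go.py 522.5 -362 129 0; python3 -c "
from plant import r;print(r.read_state()['ft_torque'])"
```

```text
time: 13.77
tcp_pos: [522.1, -362.6, 128.7]
tool_rot: [0.001, 0.948, 0.318, 0.0]
contact_force: [-1.1, -0.5, 5.8]
grip_width: 12.4
t 13.77 tcp [ 522.1 -362.6  128.7] th -52.9 F [-1.1 -0.5  5.8] w 12.4
row [0.0007, -0.0003, -0.0003] [0.1, 0.1, -52.9] n>= 8
[ 0.02949921  0.12649577 -0.00366941]
```

```bash
python3 -m crank '[[[0,0,0,0,0,-5],[0,0,0,0,0,-11],[0,0,0,0,0,-17],[0,0,0,0,0,-23],[0,0,0,0,0,-29],[0,0,0,0,0,-35],[0,0,0,0,0,-40],[0,0,0,0,0,-40]]]';  python3 go.py 522.5 -362 129 0; python3 -c "
from plant import r;print(r.read_state()['ft_torque'])"
python3 - <<'E'
from plant import r
from meas import *
s=r.snapshot("scene"); a=(195,130)
cv2.imwrite("pics/s7.png",cv2.resize(s["image"][a[1]:a[1]+75,a[0]:a[0]+70],None,fx=8,fy=8,interpolation=2))
E
```

```text
time: 14.43
tcp_pos: [521.8, -363.1, 128.7]
tool_rot: [0.001, 0.782, 0.623, -0.0]
contact_force: [-0.9, -1.3, 5.9]
grip_width: 11.8
t 14.43 tcp [ 521.8 -363.1  128.7] th -12.9 F [-0.9 -1.3  5.9] w 11.8
row [0.0013, 0.0005, -0.0003] [0.1, 0.1, -12.9] n>= 2
[-0.22954137  0.35361749 -0.03154819]
```

View pics/s7.png

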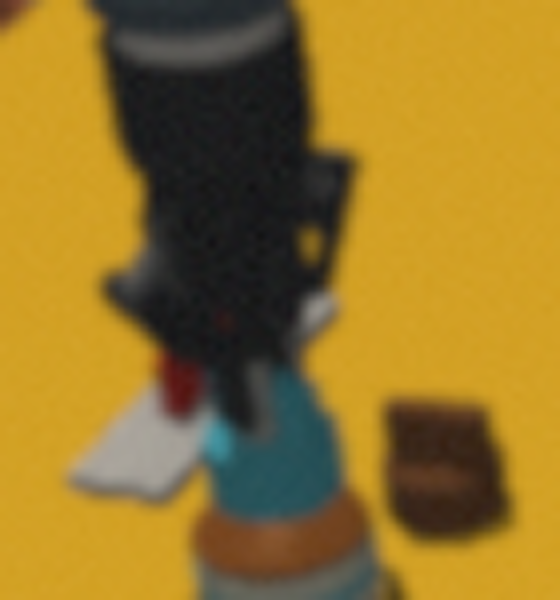

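```bash
python3 -m crank '[[[0,0,0,0,0,-5],[0,0,0,0,0,-10],[0,0,0,0,0,-13],[0,0,0,0,0,-13],[0,0,0,0,0,-13]]]';  python3 go.py 522.5 -362 129 0; python3 -m crank '[[[0,0,-0.003,0,0,0],[0,0,-0.006,0,0,0],[0,0,-0.009,0,0,0],[0,0,-0.012,0,0,0],[0,0,-0.015,0,0,0],[0,0,-0.015,0,0,0]]]';  python3 go.py 522.5 -362 129 0
```

```text
time: 14.9
tcp_pos: [522.0, -363.2, 128.8]
tool_rot: [0.002, 0.708, 0.706, -0.0]
contact_force: [-1.0, -1.9, 5.6]
grip_width: 12.3
t 14.9 tcp [ 522.  -363.2  128.8] th -0.1 F [-1.  -1.9  5.6] w 12.3
row [0.0012, 0.0005, -0.0002] [0.1, 0.2, -0.1] n>= 1
time: 15.4
tcp_pos: [521.7, -363.1, 142.8]
tool_rot: [0.001, 0.708, 0.706, -0.001]
contact_force: [-1.0, -3.9, -0.5]
grip_width: 12.0
t 15.4 tcp [ 521.7 -363.1  142.8] th -0.2 F [-1.  -3.9 -0.5] w 12.0
row [0.0011, 0.0008, 0.0138] [0.0, 0.1, -0.2] n>= 1
```

```bash
python3 -m crank '[[[0,0,-0.006,0,0,0],[0,0,-0.012,0,0,0],[0,0,-0.02,0,0,0],[0,0,-0.028,0,0,0],[0,0,-0.036,0,0,0],[0,0,-0.043,0,0,0],[0,0,-0.048,0,0,0],[0,0,-0.048,0,0,0]]]'; python3 -m crank '[[[0,0,0,0,0,0],[0,0,0,0,0,0],[0,0,0,0,0,0]]]';  python3 go.py 522.3 -362.5 190 0
python3 - <<'E'
from plant import r
from meas import *
s=r.snapshot("scene"); a=(190,115);pickle.dump(s,open("scene8.pkl","wb"))
cv2.imwrite("pics/s8.png",cv2.resize(s["image"][a[1]:a[1]+95,a[0]:a[0]+80],None,fx=6,fy=6,interpolation=2))
t=r.snapshot("top");pickle.dump(t,open("top8.pkl","wb"))
cv2.imwrite("pics/sf8.png",s["image"]);cv2.imwrite("pics/tf8.png",t["image"])
E
```

```text
time: 16.07
tcp_pos: [522.4, -362.9, 192.9]
tool_rot: [0.002, 0.708, 0.706, -0.0]
contact_force: [-0.1, 0.1, -0.9]
grip_width: 11.9
time: 16.32
tcp_pos: [521.5, -362.3, 190.5]
tool_rot: [0.0, 0.708, 0.706, -0.0]
contact_force: [0.3, 0.1, -1.4]
grip_width: 11.8
t 16.32 tcp [ 521.5 -362.3  190.5] th -0.1 F [ 0.3  0.1 -1.4] w 11.8
row [-0.0002, 0.0008, 0.0005] [0.0, 0.0, -0.1] n>= 1
```

View pics/s8.png

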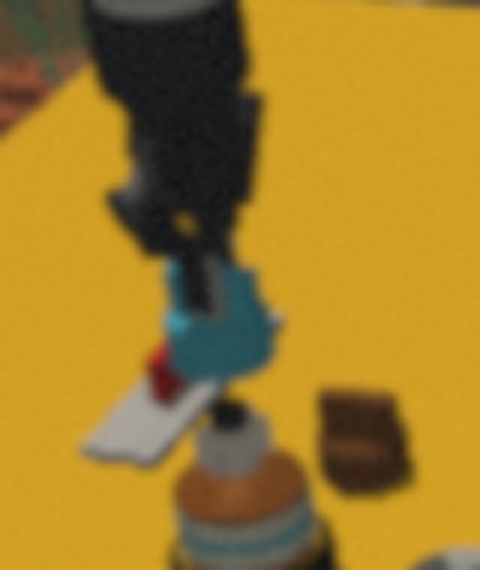

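View pics/sf8.png

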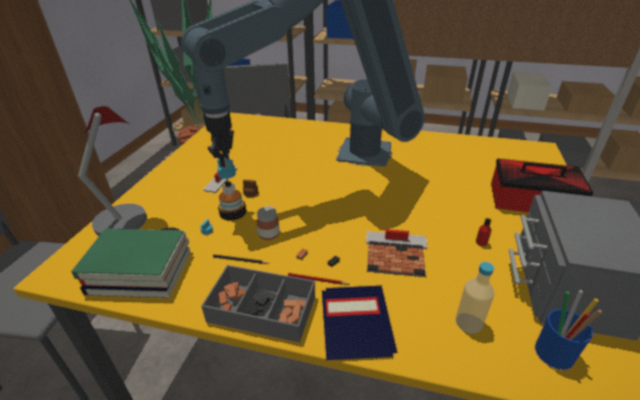

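View pics/tf8.png

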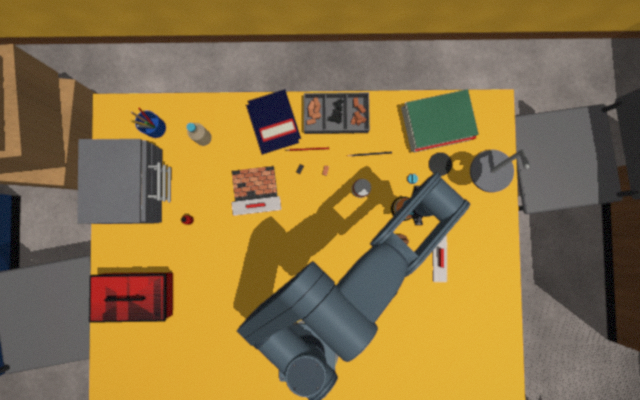

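Run:
```python
from meas import *
S=pickle.load(open("scene8.pkl","rb"));S0=pickle.load(open("scene4.pkl","rb"))
def go(s,base,name,off):
    a=(205,140);k=9;im=cv2.resize(s["image"][a[1]:a[1]+60,a[0]:a[0]+50],None,fx=k,fy=k,interpolation=2)
    for z in(base,base+28):
        P=[((proj(s,[522.3+27*np.cos(t),-362+27*np.sin(t),z])+off-a+.5)*k).astype(int) for t in np.linspace(0,6.3,60)]
        cv2.polylines(im,[np.array(P)],True,(0,0,255),1)
    return im
cv2.imwrite("pics/cmp.png",np.hstack([go(S0,96,"",[-1.6,0]),go(S,149,"",[-1.6,0])]))
```

```text
(no output)
```

View pics/cmp.png

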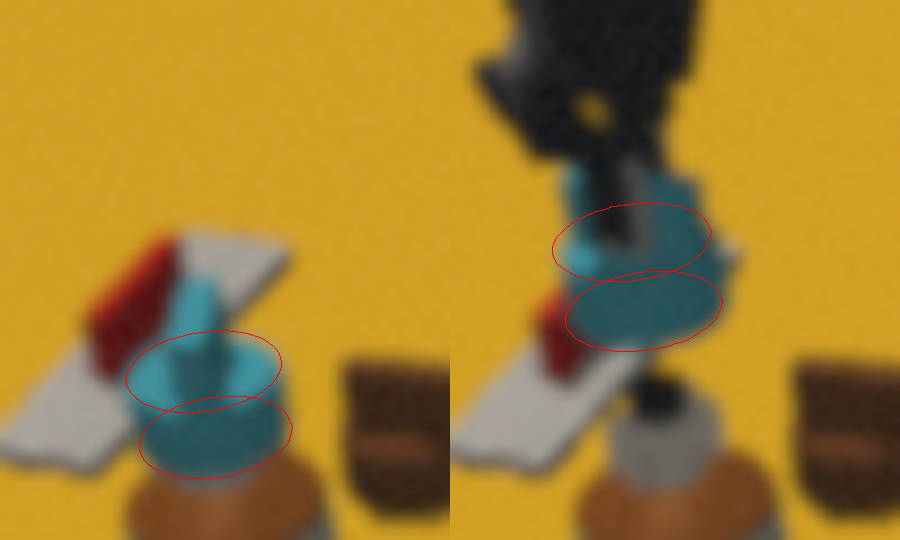

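```bash
python3 -c "
from plant import r
s=r.read_state();print(s['time'],s['tcp_pos'],s['contact_force'],s['grip_width'],abs(s['joint_velocities']).max());print(r.sign_off())"
```

```text
16.4167 [ 521.60225426 -362.38313682  190.51109969] [-0.02793292 -0.25650634 -1.76766517] 12.400824965732943 0.0016681416114424448
the job is handed in; nothing more can be done
None
```

I laid the straightedge flat against the panel's dark grey front edge and let go. Then I opened the glue pot, and the job is handed in at 16.4 s with the arm still holding the cap.

- **Straightedge:** I picked the one nearest the base and slid it against the panel until the force rose while the tool stopped moving. Both pictures taken after release show it flush and parallel, about 2 mm off centre. The last full views show it still there.
- **Cap:** I gripped the bar, pressed about 9 mm, turned it 73° anticlockwise and lifted. It came off with no sign of catching. It is held upright straight above the pot, about 40 mm above the neck and 30 mm above the seal.
- **Other things:** nothing else on the table looks moved in the last views. I checked that by eye, not by measuring each one.
- **Forces:** wrist force readings stayed under about 30 N throughout.

**Disagreements between checks:**
- The two cameras differed by several mm for the rule, the panel and the cap. At the pot, the scene camera was about 1.6 pixels off the known gripper position, which explains most of the difference there. At the panel I relied on contact force instead.
- The gripper read about 2 mm narrow on both grips.
- Measured tool positions varied by 1–2 mm.

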